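# Set the orange torque driver to 3

### The job

The small torque drivers for the brace screws stand in their desk stands. Turn the sleeve of the driver with the orange sleeve until its white line clicks in at 3 (the mark with three dots), then let go of it. Leave the setting of the blue driver as it is.

Things in the scene. Friction and masses are not known exactly. Their poses are not given: they have to be found in the camera images.
- orange_sleeve (a joint): Setting of the driver with the orange sleeve, rad: 0 = mark 1, 0.698 = mark 2, 1.396 = mark 3, 2.094 = mark 4; grows as the sleeve is turned clockwise seen from above. A detent pulls it to each mark from up to 15 degrees either side; about 0.2 to 0.3 N m turn it on to the next. Stops 0.1 rad beyond marks 1 and 4. Starts at 1 or 2.
- orange_grip (a point): Point on the vertical axis of the orange sleeve, 90 mm above the desk, a good height to grip with fingers pointing down. The sleeve is an upright fluted cylinder, 36 mm across, free to grip from 66 to 110 mm above the desk, flat top at 112 mm. A white line over its top and down its side points at the value. The frame is the stand's: it does not turn with the sleeve.
- orange_driver: Dark stand of that driver, fixed to the desk; origin under its centre, on the desk. Foot 90 mm across. Round white scale disc, 88 mm across, its top at 57 mm, with four black marks of 1, 2, 3 and 4 dots, 40 degrees apart, running clockwise seen from above; the stand's -x points midway between marks 2 and 3. Nothing stands within 70 mm of the axis above the disc.
- blue_index (a point): Point on the white line of the sleeve of the other driver, the one with the blue sleeve, otherwise the same: 19 mm out from its axis, 90 mm above the desk. It may show any value and must stay there.
There are look-alikes about, which are no part of the job. Leave any turquoise look-alike of the orange_driver alone.

How it is judged (in metres and radians):
At the end, for the whole second after the job is handed in: The orange sleeve is at rest within 11 degrees of mark 3 (joint 1.20 to 1.59 rad) and let go; the white line of the blue driver is within 10 mm of where it was at the start (value of joint orange_sleeve between 1.2 and 1.59 rad and not (velocity of joint orange_sleeve above 0.1 rad/s) and not (velocity of joint orange_sleeve below -0.1 rad/s) and distance of blue_index from where it was at the start of the episode below 0.01 m); the robot touches nothing.
It fails at once if the blue driver's sleeve is turned off its setting (distance of blue_index from where it was at the start of the episode above 0.01 m).
It also fails if it takes over 26 s, if anything falls off the work surface, if the arm or the gripper's body presses on something with over 40 N, if the wrist force passes 120 N, or if a joint passes its speed limit or range.

### The arm

A 6-joint arm with a two-finger parallel gripper is mounted at the origin on a cart in front of the work surface, level with it; the furniture and walls round the work are solid. World frame = base frame: x ahead of the robot, y to its left, z up, the work surface at z = 0. Lengths are in mm, angles in rad, forces in N, time in s.
With the tool pointing down it reaches from about 375 to 900 mm from the base axis. Payload 3.1 kg.
Tool frame: the origin (TCP) lies at the very end of the fingers, on their centre line; the grasp point (between the pads) lies 19 mm behind it; z points along the fingers, y is the line along which they close (so a half turn about z gives the same grasp; the last joint's range is limited). The gripper opens to 85 mm and grips with 20 to 120 N. Pads are 22 mm wide; open, the fingers measure 114 mm over their backs; the gripper's body (76 mm by 85 mm) begins 54 mm behind the grasp point. The pads swing forward as they close: fully open they stand 13 mm farther back than shut.
Start: joints at [1.026, 0.527, 1.433, -0, 1.181, -0.178], TCP at [223.519, 583.64, 231.31] pointing down, gripper open.
Joint ranges: [-3.08, 3.08], [-0.75, 2.2], [0.22, 2.44], [-1.43, 4.57], [0, 2.65], [-2.85, 2.85]. Speed limits (rad/s): [2.79, 2.79, 3.14, 3.14, 3.14, 3.14].

### API

Orientations are given as a unit quaternion [w, x, y, z].
In Python, from rig import * gives the robot as it stands.
- The arm moves only by the shell command python3 -m jog 'ROWS' [FORCE]. ROWS is a JSON object of lists of equal length, an entry for each row: "hand": the opening, from 0 (shut) to 1 (fully open); "linear": the shift along the tool's x, y, z in m, a list of three; "angular": the turn, a rotation vector about the tool's x, y, z in degrees, a list of three. A call has 1 to 20 rows; each row is the pose to reach, as a shift and turn from the pose commanded when the call began, along the tool's axes at that moment; what a row does not reach only later rows make up. A row lasts 1/10 s, in which the tool goes at most 50 mm and 8.59 degrees, less where a joint would pass 70% of its speed; a pose out of reach is approached as far as the arm can. A call with a gripper value outside its range is refused whole. The fingers move at their own pace and stop on an object; FORCE is the grip in N (left out, the last holds). Time passes only in rows, so rows that repeat a pose let the fingers close. It gives the time, the measured TCP pose, the force, the opening and the grip force at its end, in the units of the state.
- read_state(): the state, without advancing time (a new reading comes with each control period).
- camera(name): name is "scene" or "top" or "wrist"; returns the picture (420x560x3 uint8, red, green, blue); there is no depth.
- calibration(name): a dict with "mtx" (3x3 intrinsics, pixels), "R" (3x3) and "t" (3): a world point X has camera coordinates R X + t. Camera axes: x right, y down, z forward; pixel columns grow to the right and rows downward; lengths in mm; the calibration is good to about 2 mm. A picture is of the moment at which its call begins: read the wrist's pose just before it. calibration takes no time and is no camera call; for the wrist camera it gives the pose at the moment of the call.
- sign_off(): hands the job in; it is judged then, once.
The state is a dict: "t": time; "qpos": joint angles; "dq": joint speeds; "effort": joint torques, N m; "tcp_pos": TCP position; "orientation": TCP orientation; "force": force on the tool from outside, world axes, zero at the start; "ft_torque": the same for the moment, N m; "grip_width": finger opening in mm; "finger_force": force on a finger pad.
Only numpy, scipy, OpenCV 4.12 (cv2) and the standard library are available. Lean on these libraries where they do the work, as an engineer would, in place of code of your own. Each camera call takes 0.05 s, during which the arm holds its last target. There are 200 camera calls.

## Working session

There is one attempt and no reset: what is moved stays moved. The work goes in short steps, Python scripts to look and compute and a shell command to move; the robot and the scene stay as the last step left them, time stands still between calls to the robot, and variables do not carry over. Pictures are saved under pics/ and viewed, at most 10 in all, crops included, and the job is handed in when it is done.

```bash
mkdir -p pics; python3 - <<'E'
from rig import *
import cv2
s=read_state();print(s)
for n in ["scene","top"]:
    cv2.imwrite(f"pics/{n}0.png",cv2.cvtColor(camera(n),cv2.COLOR_RGB2BGR)); print(n,calibration(n))
E
```

```text
{'t': 0.0, 'qpos': array([ 1.02647067e+00,  5.28462439e-01,  1.43389083e+00, -2.36989885e-05,
        1.18139977e+00, -1.78480597e-01]), 'dq': array([-7.72639216e-04, -5.96807775e-04, -1.42296248e-03, -1.53573506e-03,
        7.49891374e-05, -6.68521417e-04]), 'effort': array([ 2.69948550e-04, -4.42362750e+01, -1.78022057e+01, -2.31788899e-04,
        8.65626993e-03,  1.08511497e-05]), 'tcp_pos': array([223.17986473, 583.03316713, 230.33955624]), 'orientation': array([-3.71694003e-04,  1.81899576e-01,  9.83316519e-01, -1.01429255e-03]), 'force': array([ 0.67508435, -0.20764212, -0.24807243]), 'ft_torque': array([-0.00313635, -0.00221307, -0.02797349]), 'finger_force': 0.0, 'grip_width': 85.44215768516361}
scene {'mtx': array([[483.33331345,   0.        , 270.8427049 ],
       [  0.        , 483.33331345, 201.17802435],
       [  0.        ,   0.        ,   1.        ]]), 'R': array([[ 0.76223896, -0.64720654, -0.01074491],
       [-0.3980505 , -0.45557951, -0.79624312],
       [ 0.5104386 ,  0.61120455, -0.60488134]]), 't': array([-316.55310584,  340.23461516,  603.47935365])}
top {'mtx': array([[443.11013758,   0.        , 279.87049797],
       [  0.        , 443.11013758, 207.13902977],
       [  0.        ,   0.        ,   1.        ]]), 'R': array([[ 0.0252038 , -0.99967564, -0.00365886],
       [-0.99251783, -0.0245856 , -0.11959897],
       [ 0.11947022,  0.00664583, -0.99281554]]), 't': array([ 134.76672948,  528.2863353 , 1013.99390769])}
```

View pics/top0.png

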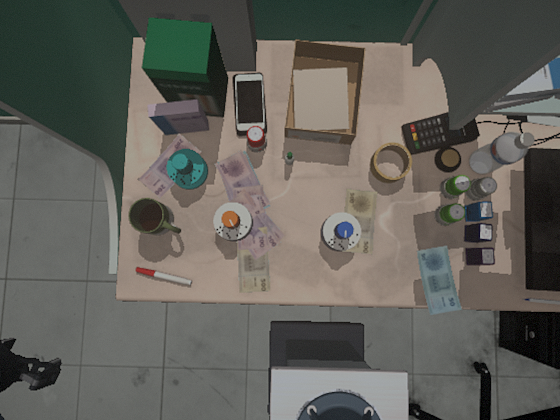

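View pics/scene0.png

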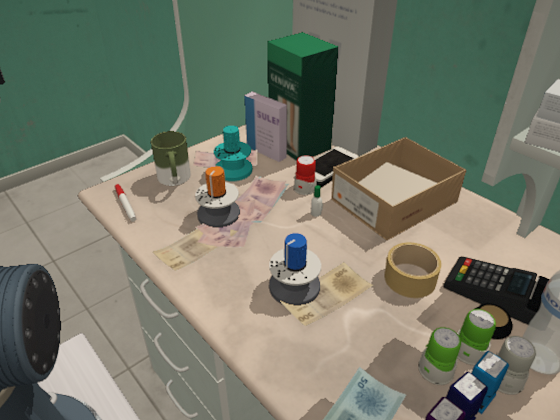

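The top view shows the orange sleeve at about (231,219) and blue at (343,231). In the scene view they are at (215,182) and (295,252), and the turquoise look-alike is at (186,165) in the top view. Next I'll locate the orange one from both views.

```bash
cat > h.py <<'E'
from rig import *
import numpy as np, cv2
def ray(c,uv):
    d=c["R"].T@np.linalg.inv(c["mtx"])@np.array([uv[0],uv[1],1.]); o=-c["R"].T@c["t"]; return o,d/np.linalg.norm(d)
def plane(c,uv,z):
    o,d=ray(c,uv); return o+d*(z-o[2])/d[2]
def tri(rs):
    A=sum(np.eye(3)-np.outer(d,d) for o,d in rs); b=sum((np.eye(3)-np.outer(d,d))@o for o,d in rs); return np.linalg.solve(A,b)
def proj(c,X):
    p=c["mtx"]@(c["R"]@np.array(X,float)+c["t"]); return p[:2]/p[2]
def mask(im,h0,h1,s=150,v=60):
    return cv2.inRange(cv2.cvtColor(im,cv2.COLOR_RGB2HSV),(h0,s,v),(h1,255,255))
def blobs(m,amin=30):
    n,l,st,ce=cv2.connectedComponentsWithStats(m); return [(st[i].tolist(),ce[i].round(1).tolist()) for i in range(1,n) if st[i][4]>=amin]
E
python3 - <<'E'
from h import *
t=cv2.cvtColor(cv2.imread("pics/top0.png"),cv2.COLOR_BGR2RGB);s=cv2.cvtColor(cv2.imread("pics/scene0.png"),cv2.COLOR_BGR2RGB)
ct,cs=calibration("top"),calibration("scene")
for nm,h0,h1 in [("or",5,18),("bl",105,130)]:
    bt=blobs(mask(t,h0,h1));bs=blobs(mask(s,h0,h1));print(nm,bt,bs)
    
a=t[190:250,200:370]; b=s[150:310,180:340]
cv2.imwrite("pics/z.png",cv2.cvtColor(np.vstack([cv2.resize(a[:,:70],(560,480),interpolation=cv2.INTER_CUBIC)]),cv2.COLOR_RGB2BGR))
E
```

```text
or [([222, 211, 17, 16, 179], [229.4, 218.1])] [([206, 166, 20, 31, 436], [215.9, 181.0])]
bl [([341, 222, 12, 15, 32], [348.2, 228.6])] [([285, 234, 21, 36, 590], [296.1, 251.3])]
```

View pics/z.png

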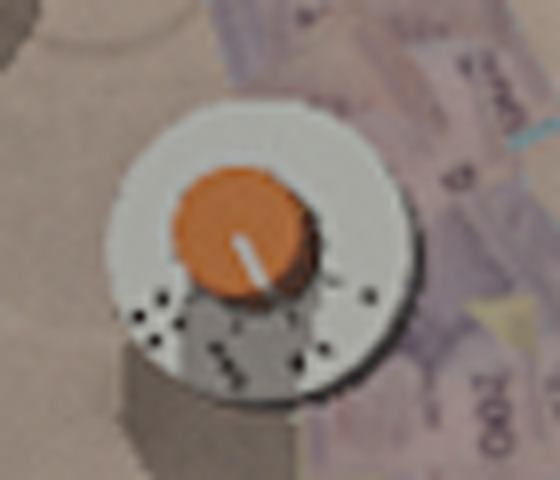

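The white line points down-right at the two-dot mark, so it's at 2. Dot marks in the crop: 1 (368,296), 2 (310,355), 3 (228,365), 4 (155,320). It needs +40° clockwise. Now position.

```bash
python3 - <<'E'
from h import *
ct,cs=calibration("top"),calibration("scene")
top=(200+240/8-.5,190+232/8-.5)
X=plane(ct,top,112);print(X)
for z in (57,66,112): print(z,proj(cs,[X[0],X[1],z]))
D=plane(ct,(200+262/8-.5,190+252/8-.5),57);print("disc",D)
s=read_state();from scipy.spatial.transform import Rotation as R
q=s["orientation"];M=R.from_quat([q[1],q[2],q[3],q[0]]).as_matrix();print(M.round(3)); print(M.T@(X-s["tcp_pos"]))
c=calibration("wrist");print(-c["R"].T@c["t"]-s["tcp_pos"],c["R"][2], c["mtx"][0])
sc=cv2.imread("pics/scene0.png")[150:230,180:260];cv2.imwrite("pics/z2.png",cv2.resize(sc,(560,560),interpolation=cv2.INTER_CUBIC))
E
```

```text
[487.55708738 256.16877664 112.        ]
57 [215.62444004 193.27714798]
66 [215.26598182 189.65828178]
112 [213.3691004  170.50804437]
disc [486.9912245  256.24192775  57.        ]
[[-0.934  0.358 -0.001]
 [ 0.358  0.934 -0.002]
 [ 0.    -0.002 -1.   ]]
[-363.86392898 -210.49139396  118.70759115]
[-73.28191666  29.40323053 141.97746059] [ 0.28428883 -0.11103198 -0.95228765] [378.07857578   0.         279.34118231]
```

View pics/z2.png

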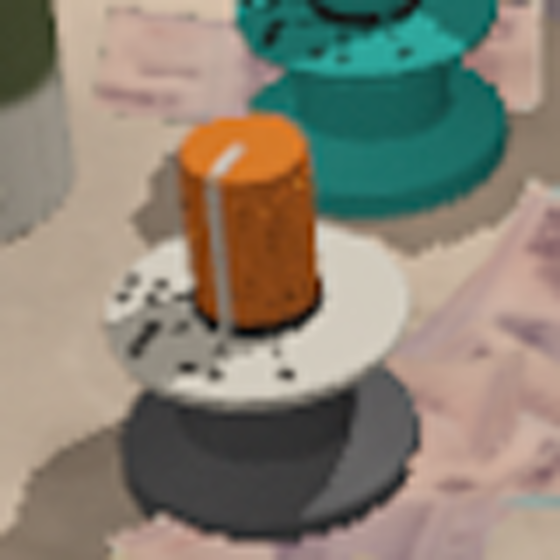

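Scene top centre is at about px (214.2,170.7), against (213.4,170.5) predicted from the top view at 112 mm. The height and position agree, and the line again points at mark 2. I'll move above it.

```bash
python3 -m jog '{"hand":[1,1,1,1,1,1,1,1,1,1,1,1],"linear":[[-0.04,-0.023,0],[-0.08,-0.046,0],[-0.12,-0.069,0],[-0.16,-0.092,0],[-0.20,-0.116,0],[-0.24,-0.139,0],[-0.28,-0.162,0],[-0.32,-0.185,0],[-0.35,-0.202,0],[-0.364,-0.210,0],[-0.364,-0.210,0],[-0.364,-0.210,0]],"angular":[[0,0,0],[0,0,0],[0,0,0],[0,0,0],[0,0,0],[0,0,0],[0,0,0],[0,0,0],[0,0,0],[0,0,0],[0,0,0],[0,0,0]]}' 60
python3 - <<'E'
from h import *
from scipy.spatial.transform import Rotation as R
s=read_state();c=calibration("wrist");im=camera("wrist")
print(s["qpos"].round(3),s["tcp_pos"])
cv2.imwrite("pics/w1.png",cv2.cvtColor(im,cv2.COLOR_RGB2BGR))
b=blobs(mask(im,5,18),200);print(b)
for z in (66,112): print(proj(c,[487.6,256.2,z]))
E
```

```text
t: 1.3
tcp_pos: [487.2, 258.0, 231.0]
orientation: [-0.001, 0.182, 0.983, 0.0]
force: [0.4, 1.6, -0.1]
grip_width: 85.4
finger_force: 0.0
[ 2.840e-01  4.290e-01  1.618e+00  1.000e-03  1.096e+00 -9.220e-01] [487.2396131  257.96269961 230.96460066]
[([255, 183, 48, 46, 1562], [279.5, 206.1])]
[276.49687457 191.07221901]
[276.01964015 207.10211427]
```

View pics/w1.png

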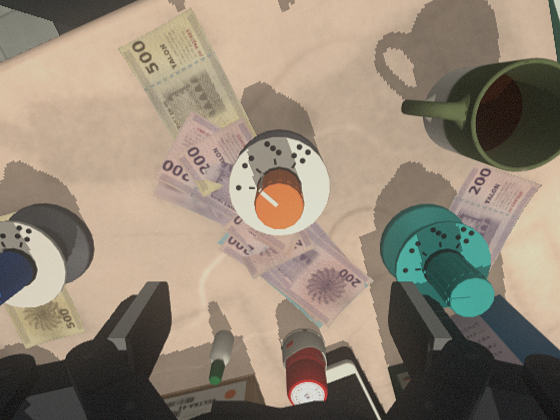

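The wrist view shows the orange top centre at about (279,206), with the line pointing at the 2-dot mark. Turquoise (475,295) is well clear of the fingers. Refining the axis and height from this view plus the others.

```bash
python3 - <<'E'
from h import *
from scipy.spatial.transform import Rotation as R
s=read_state();c=calibration("wrist");ct,cs=calibration("top"),calibration("scene")
print(plane(c,(279,206),112))
r=[ray(ct,(229.5,218.5)),ray(cs,(214.2,170.7)),ray(c,(279,206))]
X=tri(r);print(X,[np.linalg.norm(np.cross(X-o,d)) for o,d in r])
q=s["orientation"];M=R.from_quat([q[1],q[2],q[3],q[0]]).as_matrix()
print(M.T@(np.array([X[0],X[1],73])-s["tcp_pos"]))
E
```

```text
[487.2946382 258.9327309 112.       ]
[488.54995622 257.33428278 109.72035595] [np.float64(1.1740060389730156), np.float64(1.4507705168342622), np.float64(1.450422671296378)]
[ -2.13468239  -0.37709101 158.02990839]
```

```bash
python3 -m jog '{"hand":[1,1,1,1,1,1,1],"linear":[[-0.001,0,0.03],[-0.001,0,0.07],[-0.001,0,0.11],[-0.001,0,0.135],[-0.001,0,0.15],[-0.001,0,0.157],[-0.001,0,0.157]],"angular":[[0,0,0],[0,0,0],[0,0,0],[0,0,0],[0,0,0],[0,0,0],[0,0,0]]}' 60
python3 -m jog '{"hand":[0.6,0.45,0.35,0.25,0.25,0.25,0.2,0.2],"linear":[[0,0,0],[0,0,0],[0,0,0],[0,0,0],[0,0,0],[0,0,0],[0,0,0],[0,0,0]],"angular":[[0,0,0],[0,0,0],[0,0,0],[0,0,0],[0,0,0],[0,0,0],[0,0,0],[0,0,0]]}' 60
```

```text
t: 2.05
tcp_pos: [487.9, 258.0, 73.6]
orientation: [-0.001, 0.181, 0.984, -0.0]
force: [-0.9, -0.9, 0.3]
grip_width: 85.7
finger_force: 0.0
t: 2.85
tcp_pos: [489.5, 256.6, 75.5]
orientation: [0.0, 0.182, 0.983, -0.0]
force: [-0.6, -1.9, 5.2]
grip_width: 34.7
finger_force: 59.3
```

```bash
python3 -m jog '{"hand":[0.2,0.2,0.2,0.2,0.2,0.2,0.2,0.2,0.2,0.2,0.2,0.2],"linear":[[0,0,0],[0,0,0],[0,0,0],[0,0,0],[0,0,0],[0,0,0],[0,0,0],[0,0,0],[0,0,0],[0,0,0],[0,0,0],[0,0,0]],"angular":[[0,0,4],[0,0,8],[0,0,12],[0,0,16],[0,0,20],[0,0,24],[0,0,28],[0,0,32],[0,0,36],[0,0,40],[0,0,40],[0,0,40]]}' 60
python3 - <<'E'
from h import *
s=read_state();print(s["ft_torque"],s["qpos"])
cv2.imwrite("pics/w2.png",cv2.cvtColor(camera("wrist"),cv2.COLOR_RGB2BGR))
t=camera("top")[185:255,195:265];cv2.imwrite("pics/t2.png",cv2.cvtColor(cv2.resize(t,(560,560),interpolation=cv2.INTER_CUBIC),cv2.COLOR_RGB2BGR))
E
```

```text
t: 4.05
tcp_pos: [489.1, 256.2, 75.5]
orientation: [0.0, 0.507, 0.862, -0.0]
force: [-1.4, -3.5, 5.4]
grip_width: 34.6
finger_force: 59.2
[-0.42052822  0.13424508 -0.01996877] [ 2.80558038e-01  6.61063861e-01  1.74017979e+00 -1.50292208e-03
  7.40548675e-01 -2.25396846e-01]
```

View pics/w2.png

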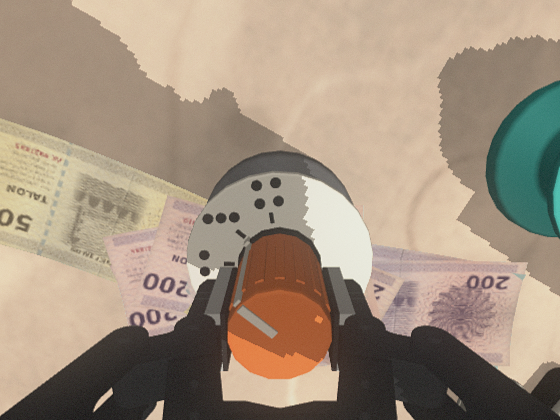

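The wrist view shows the white line running down the side at about (243,270), meeting the 3-dot mark's tick at (241,235). Torque is near zero, so it is seated. I'll release and lift.

```bash
python3 -m jog '{"hand":[0.5,0.8,1,1,1,1,1,1,1,1,1,1,1,1],"linear":[[0,0,0],[0,0,0],[0,0,0],[0,0,0],[0,0,0],[0,0,0],[0,0,-0.02],[0,0,-0.05],[0,0,-0.09],[0,0,-0.13],[0,0,-0.155],[0,0,-0.155],[0,0,-0.155],[0,0,-0.155]],"angular":[[0,0,0],[0,0,0],[0,0,0],[0,0,0],[0,0,0],[0,0,0],[0,0,0],[0,0,0],[0,0,0],[0,0,0],[0,0,0],[0,0,0],[0,0,0],[0,0,0]]}' 60
python3 - <<'E'
from h import *
w=camera("wrist")[100:280,180:380];cv2.imwrite("pics/w3.png",cv2.cvtColor(cv2.resize(w,(640,576),interpolation=cv2.INTER_CUBIC),cv2.COLOR_RGB2BGR))
E
```

```text
t: 5.55
tcp_pos: [488.1, 256.6, 227.9]
orientation: [-0.001, 0.507, 0.862, -0.001]
force: [-0.1, 0.2, 0.6]
grip_width: 85.0
finger_force: 0.0
```

View pics/w3.png

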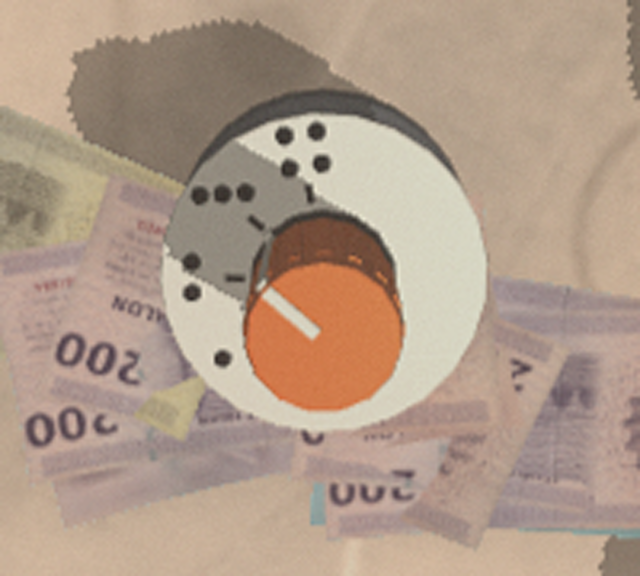

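The line on top runs from (318,333) to (262,290), about 37° above left. The 3-dot tick at (257,222) lies about 35° above left of the disc centre (325,270), so the line is at mark 3. The arm is clear of everything.

```bash
python3 -c "
from rig import *
print(sign_off())"
```

```text
the job is handed in; nothing more can be done
None
```

I turned the orange sleeve from mark 2 to mark 3, released it and lifted clear; the last wrist picture shows its line at the three-dot mark. I never touched the blue driver, and the job was handed in at about 5.6 s, but sign-off gave no verdict.

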